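# Clamp a whetstone with a star wheel

## Task

Lay the loose whetstone lengthwise on the bed of the bench stone holder, between its end stop and its sliding jaw, and let go of it. Then close the jaw by pushing the spokes of the star wheel round one after another, clockwise seen from above, until the stone is held hand-tight against the stop; feel for the resistance and do not overtighten. Move the jaw only with the wheel, and leave the other things where they are.

Things in the scene. Friction and masses are not known exactly. Their poses are not given: they have to be found in the camera images.
- stone_mid (a point): Centre (half-way up) of the loose whetstone to be clamped: a plain flat block 50 wide x 150 long x 20 mm high, 0.4 kg, lying flat on the bench beside the holder. x axis across its width, y along its length, z up.
- whetstone: The same whetstone (others at the back wall are not meant); origin at the centre of its underside, same axes as stone_mid.
- stone_bed (a point): Middle of the top of the stone holder's bed: two rails, 44 mm wide over both, tops 30 mm above the bench, no side walls, so a stone's sides overhang by 3 mm. y axis along the bed to the end stop, x across, z up. The bed runs from y = -105 to the foot of the stop, at +67 to +75 mm. A clamped stone lies along y, centred across, its middle at y = -8 to 0 mm. The holder is fixed; its base plate is 455 x 70 mm.
- end_stop (a point): Middle of the near face of the end stop's fixed block (60 mm wide, top 56 mm above the bench), 43 mm above the bench, 81 mm along +y from stone_bed; axes as there. A flat foot, 54 mm wide, set by a screw, stands before it, and the stone bears on the foot. The foot's setting differs each time and is not measured: its face is 6 to 14 mm before this point. The foot does not give.
- sliding_jaw: The holder's moving jaw, 60 mm wide, top 56 mm above the bench. Origin: middle of the lower edge of its clamping face, 31 mm above the bench; axes as stone_bed. At the start the gap from it to the stop's foot is 16 to 36 mm longer than the stone. Rack and pinion move it +y (to the stop) 10 mm per radian of the wheel, clockwise; it stays where left. Full travel 45 mm.
- star_wheel: Five-spoked star wheel that drives the jaw, axle vertical. Origin on the axle in the plane of the spokes, 85 mm above the bench. Its x axis points along one spoke, the others follow every 72 degrees. Hub 40 mm across; spokes are bars 12 mm thick that end in 20 mm balls centred 70 mm from the axle. Clockwise seen from above closes the jaw; 4.4 rad from fully open to its end.
- wheel_axle (a point): Point on the wheel's axle 60 mm above the bench, 240 mm along -y from stone_bed, on top of the pinion housing (68 x 70 mm, with bolt heads 60 mm high). Running torque is 0.35 N m (6 N pushed 55 mm out). With the stone on the stop it climbs: each 0.1 N m more takes 0.05 rad and puts 10 N on the jaw. Hand-tight: 0.6 to 0.75 N m (11 to 13.5 N); too tight: 1.05. Let go, it holds up to 35 N.
- bridge_top (a point): Middle of the top of the fixed bridge that carries the upper end of the axle, 110 mm above the bench, just over the hub (underside 100 mm). A strap 16 mm wide runs along the holder's y axis over the wheel to legs 87 to 98 mm before and behind the axle, 62 mm wide across. It parts the wheel into two open halves, at -x and +x; a spoke passes under it, a finger cannot. Axes as stone_bed.
- wax_bar: Bystander: bar of buffing compound, 35 x 105 x 24 mm, lying near the wheel; origin at the centre of its underside.
- masking_tape: Bystander: roll of tape, 54 mm across, 25 mm high, beyond the holder's end stop; origin at the centre of its underside.
- parts_cup: Bystander: small cup, 65 mm across, 56 mm high; origin at the centre of its underside.
Mind the look-alikes: they are no part of the job. Of the things like the whetstone, leave any that is blue; of the rest the larger one is meant.

How it is judged:
On the way:
1. the whetstone lies flat on the bed between stop and jaw, let go (x of stone_mid in the frame of stone_bed between -0.01 and 0.01 m and z of stone_mid in the frame of stone_bed between 0.006 and 0.014 m and angle between stone_mid's own z axis and vertical below 0.06 rad and y of stone_mid in the frame of stone_bed between -0.036 and 0.002 m and angle between the y axis of stone_mid and the y axis of stone_bed, either way round below 0.12 rad and contact force between the fingers and whetstone below 0.1 N and linear speed of whetstone below 0.02 m/s and contact force between sliding_jaw and whetstone below 3 N), for 0.2 s.
At the end, for the whole second after the job is handed in: The whetstone lies flat on the bed (tilt under 0.06 rad), centred across it within 10 mm, in line with it within 0.04 rad, against the end stop (its middle 12 mm before to 4 mm beyond stone_bed), at rest, and the jaw presses on its end with 15 to 70 N (x of stone_mid in the frame of stone_bed between -0.01 and 0.01 m and z of stone_mid in the frame of stone_bed between 0.006 and 0.014 m and angle between stone_mid's own z axis and vertical below 0.06 rad and y of stone_mid in the frame of stone_bed between -0.012 and 0.004 m and contact force between sliding_jaw and whetstone between 15 and 70 N and angle between the y axis of stone_mid and the y axis of stone_bed, either way round below 0.04 rad and linear speed of whetstone below 0.005 m/s and angular speed of star_wheel below 0.05 rad/s); the robot touches nothing.
It fails at once if the jaw is overtightened: more than 70 N on the stone (contact force between sliding_jaw and whetstone above 70 N).
It fails at once if the wheel is forced: more than 25 N between robot and wheel (contact force between any of the fingers, the arm and star_wheel above 25 N).
It fails at once if the jaw is pushed by the robot itself: more than 10 N (contact force between any of the fingers, the arm and sliding_jaw above 10 N).
It fails at once if a bystander (wax bar, tape roll, cup) is moved more than 30 mm (distance of any of wax_bar, masking_tape, parts_cup from where it was at the start of the episode above 0.03 m).
It also fails if it takes over 72 s, if anything falls off the work surface, if the arm or the gripper's body presses on something with over 40 N, if the wrist force passes 120 N, or if a joint passes its speed limit or range.

## Robot

A 7-joint arm with a two-finger parallel gripper is mounted at the origin on a cart in front of the work surface, level with it; the furniture and walls round the work are solid. World frame = base frame: x ahead of the robot, y to its left, z up, the work surface at z = 0. Lengths are in m, angles in rad, forces in N, time in s.
With the tool pointing down it reaches from about 0.4 to 0.85 m from the base axis. Payload 10.4 kg.
Tool frame: the origin (TCP) lies at the very end of the fingers, on their centre line; the grasp point (between the pads) lies 19 mm behind it; z points along the fingers, y is the direction in which the jaws open and shut (so a half turn about z gives the same grasp; the last joint's range is limited). The gripper opens to 85 mm and grips with 20 to 120 N. Pads are 22 mm wide; open, the fingers measure 114 mm over their backs; the gripper's body (76 mm by 85 mm) begins 54 mm behind the grasp point. The pads swing forward as they close: fully open they stand 13 mm farther back than shut.
Start: joints at [-1.19, 0.332, -0.065, 1.46, 0.022, 1.35, -0.088], TCP at [0.246, 0.575, 0.231] pointing down, gripper open.
Joint ranges: [-2.6, 2.6], [-0.5, 2.12], [-1.47, 1.34], [0.16, 2.42], [-1.27, 4.41], [0.06, 2.06], [-2.6, 2.6]. Speed limits (rad/s): [2.22, 2.22, 2.79, 2.79, 3.14, 3.14, 3.14].

## Interface

Orientations are given as a unit quaternion [x, y, z, w].
In Python, from workcell import manip gives the robot as it stands.
- The arm moves only by the tool arm_command, never from a script. Its arguments are lists of equal length, an entry for each row: "slide": the shift along the tool's x, y, z in mm, a list of three; "turn": the turn about the tool's z in degrees; "grip": the closure, from 0 (fully open) to 1 (shut). In form: {"slide": [[tx, ty, tz], ...], "turn": [turn, ...], "grip": [grip, ...]}. A call has 1 to 10 rows; each row shifts and turns the commanded pose from where the row before left it, along the tool's axes as they then stand; what a row does not reach is not made up. A row lasts 1/12 s, in which the tool goes at most 41.7 mm and 7.16 degrees, less where a joint would pass 70% of its speed; a pose out of reach is approached as far as the arm can. A call with a gripper value outside its range is refused whole. The fingers move at their own pace and stop on an object; "newtons" is the grip in N (left out, the last holds). Time passes only in rows, so rows that do not move let the fingers close. It gives the time, the measured TCP pose, the force and the opening at its end, in the units of the state.
- manip.get_obs(): the state, without advancing time (a new reading comes with each control period).
- manip.camera(name): name is "scene" or "side" or "wrist"; returns the picture (420x560x3 uint8, blue, green, red); there is no depth.
- manip.camera_info(name): a dict with "fx", "fy", "cx", "cy" (pixels), "rvec" (rotation vector, rad) and "tvec" (3), from world to camera coordinates, as OpenCV has them. Camera axes: x right, y down, z forward; pixel columns grow to the right and rows downward; lengths in m; the calibration is good to about 2 mm. A picture is of the moment at which its call begins: read the wrist's pose just before it. camera_info takes no time and is no camera call; for the wrist camera it gives the pose at the moment of the call.
- manip.hand_in(): hands the job in, once; it reports no verdict.
Trained networks look in the newest picture that a camera, given by its name, has taken for a name from the list of things; names that differ only in an ending like _2 or _b are one class to them, and where a whole thing is asked for, a point or a joint stands for the part that bears it (a point fixed in the world has none). Each returns a list of dicts, best first, with "score" (0 to 1); they miss things now and then, are a little off and sometimes report something else, mostly with a low value. They report only what shows in the picture. A call takes as long as a camera call. They do not tell look-alikes from the thing itself.
- manip.cut_out(target, camera): "pixels" (420x560 bool, what is visible of it).
- manip.tip_of(target, camera): "xyz" ([x, y, z] in m, in the coordinates of the camera as it stood for that picture, good to about 4 mm: a listed point, or the origin of a listed thing).
The state is a dict: "clock": time; "joint_pos": joint angles; "joint_velocities": joint speeds; "tau": joint torques, N m; "position": TCP position; "ee_rot": TCP orientation; "ft_force": force on the tool from outside, world axes, zero at the start; "torque": the same for the moment, N m; "grip_width": opening from 0.0 (shut) to 1.0 (fully open).
Only numpy, scipy, OpenCV 4.12 (cv2) and the standard library are available. Lean on these libraries where they do the work, as an engineer would, in place of code of your own. Each camera call takes 0.05 s, during which the arm holds its last target.

## Working session

There is one attempt and no reset: what is moved stays moved. The work goes in short steps, Python scripts to look and compute and a tool call to move; the robot and the scene stay as the last step left them, time stands still between calls to the robot, and variables do not carry over. Pictures are saved under pics/ and viewed, and the job is handed in when it is done.

Besides the shell and the picture viewer there is one more tool, called after "Request:" as name([rows], argument=value, ...), one row to a line, values as JSON. arm_command: Moves the arm, as the interface text tells. Its arguments: {"type":"object","properties":{"slide":{"type":"array","items":{"type":"array","items":{"type":"number"}}},"turn":{"type":"array","items":{"type":"number"}},"grip":{"type":"array","items":{"type":"number"}},"newtons":{"type":"number"}},"required":["slide","turn","grip"]}

```bash
mkdir -p pics; ls; python3 - <<'E'
from workcell import manip
import cv2
o=manip.get_obs()
for k,v in o.items(): print(k,v)
for n in ["scene","side","wrist"]:
    im=manip.camera(n); cv2.imwrite(f"pics/a_{n}.png",im)
    print(n,manip.camera_info(n))
E
```

```text
pics
clock 0.0
joint_pos [-1.18960864  0.33289183 -0.06473681  1.46097387  0.02159068  1.34985511
 -0.08849665]
joint_velocities [ 0.00146144 -0.00125553  0.00020613 -0.00142503  0.00056061 -0.00144359
 -0.00075604]
tau [-5.04532400e-04 -6.25450802e+01  4.86546883e-02 -3.91612244e+01
  1.61372276e-02  9.95133334e-03  7.16555263e-06]
position [0.24539856 0.57439844 0.230488  ]
ee_rot [ 2.00496713e-01  9.79694113e-01 -7.06024378e-04 -1.21830056e-04]
ft_force [-0.1370085   0.01043538 -0.26302854]
torque [-0.01829748 -0.06088483  0.02909468]
grip_width 0.9977509294302782
scene {'fx': 425.9786017644719, 'fy': 425.9786017644719, 'cx': 278.07146786740077, 'cy': 209.6155255875123, 'rvec': array([ 0.67163171, -2.43727155,  1.42691089]), 'tvec': array([0.63091729, 0.08311025, 1.01864517])}
side {'fx': 403.4234731692356, 'fy': 403.4234731692356, 'cx': 285.14962893735895, 'cy': 203.83336959713336, 'rvec': array([ 2.01849511, -0.2665413 ,  0.16271798]), 'tvec': array([-0.42914083,  0.29273915,  0.59404496])}
wrist {'fx': 351.4588898036297, 'fy': 351.4588898036297, 'cx': 273.9736273259501, 'cy': 203.49243542875402, 'rvec': array([-2.37922792, -1.5691231 , -0.26459993]), 'tvec': array([-0.62516091, -0.04246192,  0.38148068])}
```

View pics/a_scene.png

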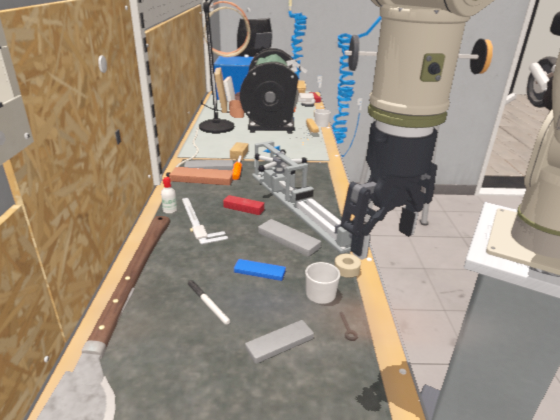

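View pics/a_side.png

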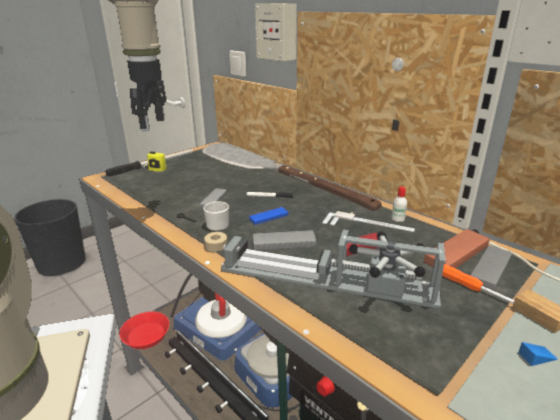

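View pics/a_wrist.png

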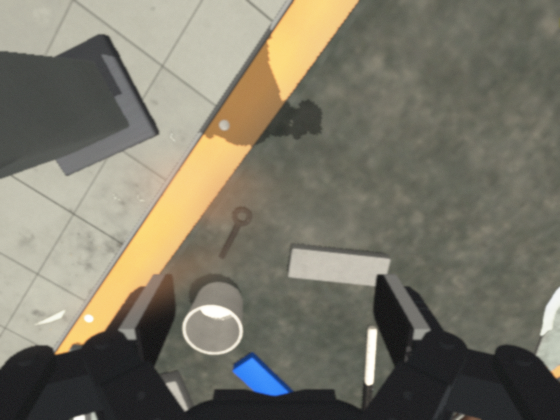

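```bash
cat > h.py <<'E'
from workcell import manip
import numpy as np, cv2
def RT(c):
    i=manip.camera_info(c); R=cv2.Rodrigues(np.array(i['rvec']))[0]; return i,R,np.array(i['tvec']).ravel()
def toW(c,p):
    i,R,t=RT(c); return R.T@(np.asarray(p)-t)
def proj(c,P):
    i,R,t=RT(c); q=(R@np.asarray(P,float).T).T+t if False else np.atleast_2d(P)@R.T+t
    return np.c_[i['fx']*q[:,0]/q[:,2]+i['cx'], i['fy']*q[:,1]/q[:,2]+i['cy']]
def pixZ(c,uv,z):
    i,R,t=RT(c); uv=np.atleast_2d(uv).astype(float)
    d=np.c_[(uv[:,0]-i['cx'])/i['fx'],(uv[:,1]-i['cy'])/i['fy'],np.ones(len(uv))]@R
    C=-R.T@t; s=(z-C[2])/d[:,2]; return C+d*s[:,None]
E
python3 - <<'E'
from h import *
for c in ["scene","side"]:
    for t in ["stone_mid","whetstone","stone_bed","end_stop","sliding_jaw","star_wheel","wheel_axle","bridge_top","wax_bar","masking_tape","parts_cup"]:
        for d in manip.tip_of(t,c)[:4]:
            w=toW(c,d['xyz']); print(c,t,round(d['score'],2),w.round(4),proj(c,w).round(0))
print(manip.get_obs()['clock'])
E
```

```text
scene stone_mid 0.86 [0.517  0.4522 0.0077] [[258. 271.]]
scene stone_mid 0.79 [0.5214 0.3073 0.0105] [[289. 237.]]
scene stone_mid 0.57 [0.3803 0.5957 0.0088] [[281. 341.]]
scene whetstone 0.88 [0.385  0.5994 0.001 ] [[277. 345.]]
scene whetstone 0.82 [0.513  0.446  0.0017] [[261. 272.]]
scene whetstone 0.77 [0.5173 0.306  0.0006] [[291. 240.]]
scene stone_bed 0.94 [0.47   0.2107 0.0282] [[327. 218.]]
scene end_stop 0.72 [0.405  0.2549 0.0422] [[345. 229.]]
scene end_stop 0.54 [0.5187 0.3067 0.0013] [[290. 240.]]
scene sliding_jaw 0.68 [0.561  0.1584 0.0296] [[303. 200.]]
scene star_wheel 0.6 [0.6762 0.092  0.0867] [[279. 162.]]
scene wheel_axle 0.55 [0.6777 0.0888 0.0603] [[278. 170.]]
scene bridge_top 0.77 [0.6768 0.0881 0.114 ] [[279. 152.]]
scene wax_bar 0.95 [0.6982 0.2372 0.0037] [[243. 207.]]
scene masking_tape 0.68 [ 0.3624  0.3412 -0.0039] [[346. 271.]]
scene parts_cup 0.57 [ 0.3764  0.439  -0.0039] [[321. 295.]]
scene parts_cup 0.39 [0.4701 0.2131 0.0281] [[326. 219.]]
side stone_mid 0.8 [0.3861 0.5954 0.0086] [[214. 198.]]
side stone_mid 0.68 [0.5207 0.4519 0.0066] [[269.
[... 310 characters left out ...]
end_stop 0.73 [0.4013 0.2535 0.0435] [[236. 248.]]
side sliding_jaw 0.76 [0.5581 0.1612 0.0315] [[318. 266.]]
side sliding_jaw 0.62 [ 0.5221  0.3102 -0.0008] [[283. 245.]]
side sliding_jaw 0.61 [0.4005 0.2514 0.0433] [[236. 249.]]
side star_wheel 0.97 [0.6764 0.0916 0.0858] [[387. 254.]]
side wheel_axle 0.64 [0.6759 0.0919 0.06  ] [[386. 264.]]
side bridge_top 0.84 [0.681  0.0881 0.1119] [[392. 243.]]
side bridge_top 0.52 [0.6762 0.0931 0.0618] [[386. 263.]]
side wax_bar 0.54 [ 0.7023  0.2445 -0.0014] [[363. 248.]]
side wax_bar 0.41 [0.6811 0.086  0.1125] [[393. 243.]]
side masking_tape 0.94 [0.3668 0.3399 0.0018] [[218. 246.]]
side parts_cup 0.62 [ 0.3748  0.4449 -0.0009] [[216. 226.]]
1.25
```

Candidates in the scene picture are the grey block at (289,237), the grey block at (281,341) and the blue one at (260,270). Blue is ruled out, so next I compare the sizes of the two grey blocks.

```bash
cat >> h.py <<'E'
from scipy.optimize import minimize
def hullmask(c,x,y,yaw,w,l,h,z0=0,S=4):
    u=np.array([np.cos(yaw),np.sin(yaw)]);v=np.array([-u[1],u[0]])
    P=[[*(np.array([x,y])+a*w/2*u+b*l/2*v),z] for a in(-1,1) for b in(-1,1) for z in(z0,z0+h)]
    q=proj(c,np.array(P)); m=np.zeros((420,560),np.uint8)
    cv2.fillConvexPoly(m,cv2.convexHull((q*16).round().astype(np.int32)),1,shift=4); return m
def fitblock(c,mask,x0,h=.02,wl=None):
    mask=mask.astype(np.uint8)
    def f(p):
        w,l=(wl if wl else p[3:5])
        m=hullmask(c,p[0],p[1],p[2],w,l,h); return -(m&mask).sum()/max(1,(m|mask).sum())
    best=None
    for y in x0[2]:
        p0=np.array([x0[0],x0[1],y]+([] if wl else [.05,.15]))
        n=len(p0); sim=np.vstack([p0]+[p0+np.eye(n)[k]*([.01,.01,.25,.01,.02][k]) for k in range(n)])
        r=minimize(f,p0,method='Nelder-Mead',options=dict(initial_simplex=sim,maxiter=400))
        if best is None or r.fun<best.fun: best=r
    return best.x.round(4),best.fun
E
python3 - <<'E'
from h import *
for c in ["scene","side"]:
    im=manip.camera(c)
    for d in manip.cut_out("whetstone",c):
        m=d['pixels']; ys,xs=np.nonzero(m); g=pixZ(c,[[xs.mean(),ys.mean()]],.01)[0]
        print(c,round(d['score'],2),m.sum(),xs.mean().round(),ys.mean().round(),g.round(3))
        if m.sum()<100: continue
        print(fitblock(c,m,(g[0],g[1],np.arange(0,3.1,.5))), fitblock(c,m,(g[0],g[1],np.arange(0,3.1,.5)),wl=(.05,.15)))
E
```

```text
scene 0.78 1102 291.0 237.0 [0.517 0.307 0.01 ]
(array([  0.5306,  -0.0396, -33.6859,   1.4063,   2.8112]), np.float64(0.0)) (array([ 0.4923,  0.4074, -1.2809]), np.float64(0.0))
scene 0.77 1441 279.0 341.0 [0.382 0.598 0.01 ]h.py:24: RuntimeWarning: overflow encountered in scalar negative
  m=hullmask(c,p[0],p[1],p[2],w,l,h); return -(m&mask).sum()/max(1,(m|mask).sum())
Traceback (most recent call last):
  File "h.py", line 29, in fitblock
    r=minimize(f,p0,method='Nelder-Mead',options=dict(initial_simplex=sim,maxiter=400))
  File "h.py", line 24, in f
    m=hullmask(c,p[0],p[1],p[2],w,l,h); return -(m&mask).sum()/max(1,(m|mask).sum())
  File "h.py", line 18, in hullmask
    q=proj(c,np.array(P)); m=np.zeros((420,560),np.uint8)
  File "h.py", line 8, in proj
    i,R,t=RT(c); q=(R@np.asarray(P,float).T).T+t if False else np.atleast_2d(P)@R.T+t
          ~~^^^
  File "h.py", line 4, in RT
    i=manip.camera_info(c); R=cv2.Rodrigues(np.array(i['rvec']))[0]; return i,R,np.array(i['tvec']).ravel()
ValueError: time passes only in moves, steps and waits
```

```bash
python3 - <<'E'
import cv2
a=cv2.imread('pics/a_scene.png'); s=cv2.imread('pics/a_side.png')
cv2.imwrite('pics/c1.png',cv2.resize(a[130:370,220:400],None,fx=2.5,fy=2.5,interpolation=cv2.INTER_CUBIC))
cv2.imwrite('pics/c2.png',cv2.resize(s[180:310,190:450],None,fx=3,fy=3,interpolation=cv2.INTER_CUBIC))
E
```

```text
(no output)
```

View pics/c1.png

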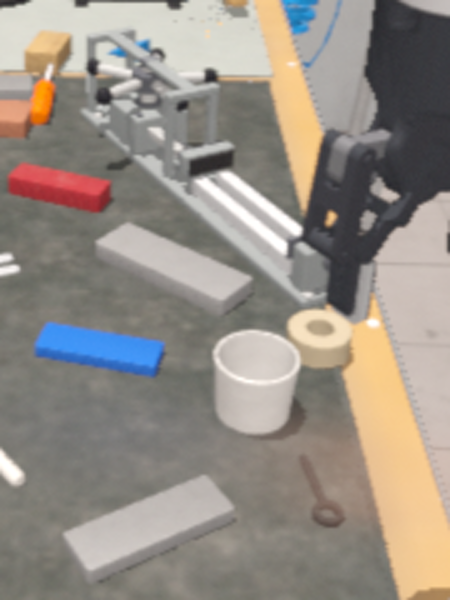

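View pics/c2.png

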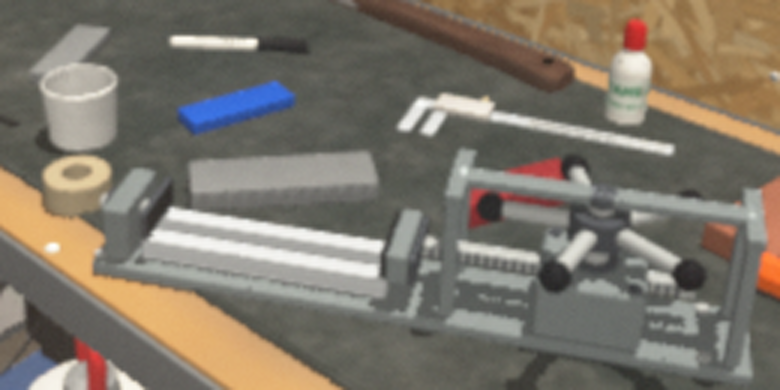

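The crops show the block near the holder, scene (289,237), against the cup-side block at (281,341). The wheel's five black balls are visible. I'll fix the fit bugs (uint overflow, and the calibration needs caching).

```bash
python3 - <<'E'
s=open('h.py').read()
s=s.replace("""def RT(c):
    i=manip""","""_C={}
def RT(c):
    if c in _C and c!='wrist': return _C[c]
    _C[c]=_RT(c); return _C[c]
def _RT(c):
    i=manip""").replace("-(m&mask).sum()/","-float((m&mask).sum())/")
open('h.py','w').write(s)
E
python3 - <<'E'
from h import *
np.set_printoptions(suppress=True)
for c in ["scene","side"]:
    im=manip.camera(c)
    for d in manip.cut_out("whetstone",c):
        m=d['pixels']; ys,xs=np.nonzero(m); 
        if m.sum()<100: continue
        g=pixZ(c,[[xs.mean(),ys.mean()]],.01)[0]
        print(c,round(d['score'],2),m.sum(),xs.mean().round(),ys.mean().round(),g.round(3))
        print(fitblock(c,m,(g[0],g[1],np.arange(0,3.1,.5))), fitblock(c,m,(g[0],g[1],np.arange(0,3.1,.5)),wl=(.05,.15)))
E
```

```text
scene 0.83 686 260.0 269.0 [0.514 0.448 0.01 ]
(array([0.5142, 0.448 , 1.858 , 0.0186, 0.0983]), np.float64(-0.9543509272467903)) (array([0.5399, 0.4444, 1.4785]), np.float64(-0.4226227470478558))
scene 0.79 1439 279.0 341.0 [0.383 0.598 0.01 ]
(array([0.3815, 0.5965, 2.6117, 0.0284, 0.1081]), np.float64(-0.9698216735253772)) (array([ 0.3757,  0.578 , -0.3247]), np.float64(-0.5389805097451275))
side 0.83 1021 284.0 240.0 [0.526 0.315 0.01 ]
(array([0.5261, 0.3154, 1.4127, 0.0395, 0.1486]), np.float64(-0.9779058597502401)) (array([0.5259, 0.3195, 1.4035]), np.float64(-0.8741438356164384))
side 0.77 311 268.0 215.0 [0.517 0.448 0.01 ]
(array([0.5202, 0.4491, 1.794 , 0.0103, 0.0965]), np.float64(-0.9104477611940298)) (array([0.5382, 0.4675, 2.314 ]), np.float64(-0.39588688946015427))
side 0.74 212 214.0 196.0 [0.386 0.607 0.01 ]
(array([0.3861, 0.6097, 2.267 , 0.0151, 0.0722]), np.float64(-0.7603305785123967)) (array([ 0.3923,  0.6364, -0.3016]), np.float64(-0.3925233644859813))
```

```bash
cat >> h.py <<'E'
from scipy.spatial.transform import Rotation as Ro
def move_to(P,yaw_y=None):
    """needed slide (mm, tool frame) and turn (deg) so TCP gets to P, tool y at yaw (deg, mod 180)"""
    o=manip.get_obs(); R=Ro.from_quat(o['ee_rot']).as_matrix(); p=np.array(o['position'])
    s=R.T@(np.asarray(P)-p)*1000
    cur=np.degrees(np.arctan2(R[1,1],R[0,1]))
    t=None
    if yaw_y is not None: t=-((yaw_y-cur+90)%180-90)
    print('pos',p.round(4),'yawy',cur.round(2),'tilt z',R[:,2].round(3),'slide',s.round(1),'turn',t,'clk',o['clock'],'F',np.round(o['ft_force'],1),'w',round(o['grip_width'],2))
    return R
E
python3 - <<'E'
from h import *
np.set_printoptions(suppress=True)
i,R,t=RT('wrist'); C=-R.T@t; print('cam',C,'axis',R[2],'xaxis',R[0])
Rt=move_to([.49,.27,.25],70)
print('in tool', Rt.T@(C-manip.get_obs()['position']), Rt.T@R.T)
im=manip.camera('scene')
for d in manip.cut_out("whetstone",'scene'):
        m=d['pixels']; ys,xs=np.nonzero(m)
        g=pixZ('scene',[[xs.mean(),ys.mean()]],.01)[0]
        if abs(g[1]-.31)<.04: print(fitblock('scene',m,(g[0],g[1],np.arange(0,3.1,.5))), fitblock('scene',m,(g[0],g[1],np.arange(0,3.1,.5)),wl=(.05,.15)))
E
```

```text
cam [0.1679862  0.60846564 0.37463074] axis [ 0.30218626 -0.12872686 -0.94451726] xaxis [0.39385107 0.91917398 0.00073477]
pos [0.2456 0.5748 0.2314] yawy 66.86 tilt z [ 0.  0. -1.] slide [-344.5 -184.2  -18.7] turn -3.1378341381434893 clk 1.55 F [-0.3 -0.9  0.4] w 1.0
in tool [ 0.08460161  0.00050632 -0.14326428] [[-0.00098627 -0.94451216 -0.32847498]
 [ 0.99999933 -0.00112856  0.00024254]
 [-0.00059979 -0.32847452  0.94451264]]
(array([0.5234, 0.3062, 1.412 , 0.0425, 0.148 ]), np.float64(-0.9825174825174825)) (array([0.5231, 0.3054, 1.3751]), np.float64(-0.9121676067687349))
(array([0.3635, 0.3368, 0.6316, 0.0393, 0.0491]), np.float64(-0.9127906976744186)) (array([0.3811, 0.2915, 0.3631]), np.float64(-0.4419840566873339))
```

The block at scene (289,237), world (0.523, 0.306), is 148 mm long against 108 mm for the other grey one, so it's the target. Next I look closer with the wrist camera.

Request:
arm_command([
  [-31,-16,-4],
  [-31,-16,-4],
  [-31,-16,-4],
  [-31,-16,-4],
  [-31,-16,-4],
  [-31,-16,-4],
  [-31,-16,-4],
  [-31,-16,-4],
  [-31,-16,-4],
  [-31,-16,-4],
], turn=[0,0,0,0,0,0,0,0,0,0], grip=[0,0,0,0,0,0,0,0,0,0])

```text
clock: 2.48
position: [0.4686, 0.3043, 0.2718]
ee_rot: [0.2, 0.98, 0.0, 0.0]
ft_force: [0.7, 0.4, 0.5]
grip_width: 0.999
```

Request:
arm_command([
  [-31,-16,-3],
  [-31,-16,-3],
  [-31,-16,-3],
  [-31,-16,-3],
  [0,0,0],
  [0,0,0],
  [0,0,0],
], turn=[0,0,0,0,0,0,0], grip=[0,0,0,0,0,0,0])

```text
clock: 3.07
position: [0.5564, 0.1987, 0.2832]
ee_rot: [0.2, 0.98, 0.0, -0.0]
ft_force: [0.1, 1.0, 0.2]
grip_width: 1.001
```

```bash
python3 - <<'E'
from h import *
np.set_printoptions(suppress=True)
im=manip.camera('wrist'); cv2.imwrite('pics/w1.png',im)
c='wrist'
for d in manip.cut_out("whetstone",c):
    m=d['pixels']; ys,xs=np.nonzero(m)
    if m.sum()<500: continue
    g=pixZ(c,[[xs.mean(),ys.mean()]],.01)[0]
    _C0=RT(c); import h; h.RT=lambda c:_C0
    print(g.round(3),fitblock(c,m,(g[0],g[1],np.arange(0,3.1,.5))), fitblock(c,m,(g[0],g[1],np.arange(0,3.1,.5)),wl=(.05,.15)))
    h.RT=RT
for t in ["stone_mid","stone_bed","end_stop","sliding_jaw","star_wheel","wheel_axle","bridge_top"]:
    for d in manip.tip_of(t,c)[:2]:
        w=toW(c,d['xyz']); print(t,round(d['score'],2),w.round(4),proj(c,w).round(0))
move_to([.52,.31,.2],80)
E
```

```text
[0.52  0.449 0.01 ] (array([0.5098, 0.4466, 1.8469, 0.0284, 0.1118]), np.float64(-0.9798892451180414)) (array([0.4884, 0.4512, 1.8286]), np.float64(-0.6929537074969275))
[0.517 0.313 0.01 ] (array([0.5226, 0.3115, 1.4179, 0.0471, 0.1464]), np.float64(-0.9792203852570909)) (array([0.5241, 0.3109, 1.41  ]), np.float64(-0.9301297590189648))
stone_mid 0.76 [0.5143 0.4506 0.0109] [[474.  30.]]
stone_mid 0.62 [0.5219 0.3118 0.0134] [[354.  90.]]
stone_bed 0.64 [0.475  0.2117 0.0293] [[254.  87.]]
sliding_jaw 0.88 [0.5624 0.1616 0.0349] [[245. 178.]]
sliding_jaw 0.43 [0.4736 0.213  0.0297] [[255.  84.]]
star_wheel 0.7 [0.4737 0.2079 0.0283] [[251.  86.]]
star_wheel 0.67 [0.6786 0.0855 0.085 ] [[224. 305.]]
wheel_axle 0.65 [0.6794 0.0917 0.0614] [[232. 292.]]
bridge_top 0.94 [0.6811 0.0913 0.1138] [[227. 321.]]
pos [0.5565 0.1986 0.2834] yawy 66.9 tilt z [ 0.  0. -1.] slide [77.3 88.1 83.4] turn -13.100716896361348 clk 3.5167 F [-0.2 -0.3 -0.3] w 1.0
```

View pics/w1.png

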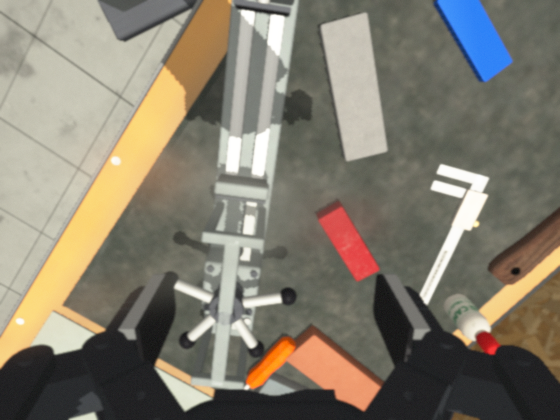

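```bash
python3 - <<'E'
import cv2
a=cv2.imread('pics/w1.png')
cv2.imwrite('pics/w1a.png',cv2.resize(a[0:200,190:400],None,fx=3,fy=3,interpolation=cv2.INTER_CUBIC))
cv2.imwrite('pics/w1b.png',cv2.resize(a[160:400,130:330],None,fx=2.5,fy=2.5,interpolation=cv2.INTER_CUBIC))
E
```

```text
(no output)
```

View pics/w1a.png

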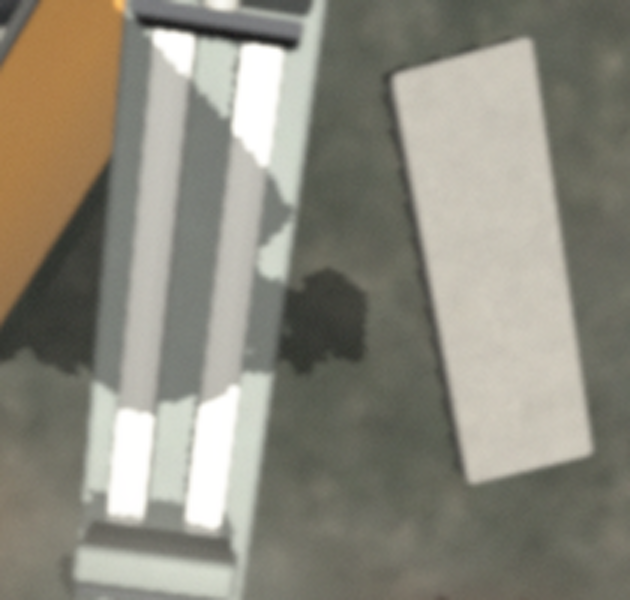

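View pics/w1b.png

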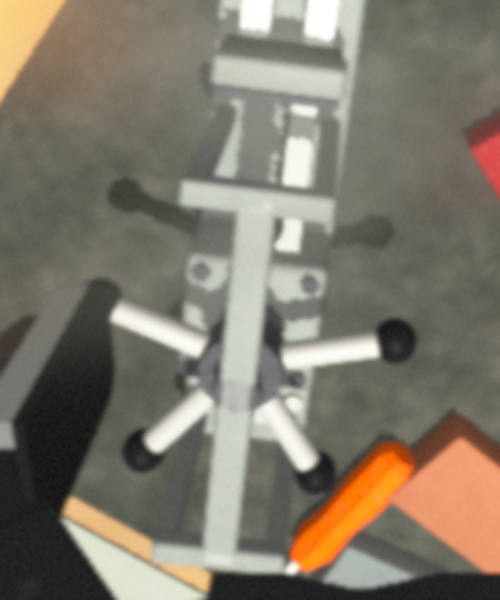

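```bash
python3 - <<'E'
from h import *
np.set_printoptions(suppress=True)
c='wrist'
K=pixZ(c,[(320.3,25),(367,12.7),(387.3,151.7),(347,161.7)],.02)[:,:2]
print('stone c',K.mean(0), 'w',np.linalg.norm(K[1]-K[0]),np.linalg.norm(K[2]-K[3]),'l',np.linalg.norm(K[2]-K[1]),np.linalg.norm(K[3]-K[0]))
d=(K[0]+K[1]-K[2]-K[3]); print('stone y yaw',np.degrees(np.arctan2(d[1],d[0])))
off=np.array([190,0])
L=pixZ(c,np.array([(150,30),(107,518)])/3+off,.03)[:,:2];Rr=pixZ(c,np.array([(284,45),(224,528)])/3+off,.03)[:,:2]
for e in(L,Rr): v=e[0]-e[1]; print('edge yaw',np.degrees(np.arctan2(v[1],v[0])),e)
v=(L[0]-L[1])/np.linalg.norm(L[0]-L[1])+(Rr[0]-Rr[1])/np.linalg.norm(Rr[0]-Rr[1]); v/=np.linalg.norm(v); n=np.array([v[1],-v[0]])
print('bed dir',np.degrees(np.arctan2(v[1],v[0])),'lat L',L@n,'R',Rr@n,'mid',(L@n).mean()/2+(Rr@n).mean()/2)
B=np.array([.4735,.2118]); A=np.array([.6785,.0905])
print('bed,axle,stop,jaw lateral',[np.array(p)@n for p in (B,A,(.403,.254),(.5605,.160))],'along',[np.array(p)@v for p in (B,A,(.403,.254),(.5605,.160))])
# balls
b=pixZ(c,[(288.8,296.4),(256,349.6),(188,340)],.085)[:,:2]
cen=pixZ(c,[[224,305]],.085)[0,:2]
for q in b:
    e=q-A; print('ball',q,np.linalg.norm(e),'bed-angle',np.degrees(np.arctan2(e@v,e@n)))
# jaw face top edge / foot
for nm,px,z in [('jaw face top',[(88,522),(236,556)],.056),('foot line',[(150,28),(285,45)],.03)]:
    P=pixZ(c,np.array(px)/3+off,z)[:,:2]; print(nm,P@v-B@v,P@n-B@n)
E
```

```text
stone c [0.52491966 0.31134178] w 0.04898974426073213 0.047666064755046644 l 0.14876148666083305 0.1495420447690765
stone y yaw 171.18029387840673
edge yaw 149.38013035488967 [[0.40354208 0.22773881]
 [0.54899021 0.14165293]]
edge yaw 149.4745843735596 [[0.4252861  0.26720391]
 [0.57043184 0.18161979]]
bed dir 149.42735736422463 lat L [0.40133345 0.40119414] R [0.44637198 0.44651087] mid 0.4238526108449643
bed,axle,stop,jaw lateral [np.float64(0.42319310170020796), np.float64(0.42302484981586636), np.float64(0.4236682266563262), np.float64(0.42284492206907714)] along [np.float64(-0.2999484766978445), np.float64(-0.5381472627806108), np.float64(-0.2177848335442205), np.float64(-0.4012012236775906)]
ball [0.69733296 0.15733207] 0.06943490634689925 bed-angle 14.835054534876626
ball [0.75080415 0.09265983] 0.07233639980778248 bed-angle -57.71636132122518
ball [0.70603236 0.02409277] 0.07188846730021678 bed-angle -126.90851667766348
jaw face top [-0.09606542 -0.10186364] [-0.02591245  0.02874102]
foot line [0.06893089 0.06973489] [-0.02191753  0.02351176]
```

The pose measurements agree with each other: bed direction 149.4°, rail width 45 mm, jaw about −100 mm and foot about +69 mm, stone centre (0.525, 0.311) with yaw 171.2°.

Request:
arm_command([
  [18,22,20],
  [18,22,20],
  [18,22,20],
  [0,0,20],
  [0,0,0],
  [0,0,0],
], turn=[-4.7,-4.7,-4.7,0,0,0], grip=[0,0,0,0,0,0])

```text
clock: 4.02
position: [0.5261, 0.2772, 0.2029]
ee_rot: [0.079, 0.997, -0.001, -0.001]
ft_force: [0.5, -0.7, 1.5]
grip_width: 0.999
```

```bash
python3 - <<'E'
from h import *
move_to([.5245,.311,.005],81.1)
E
```

```text
pos [0.5261 0.2772 0.2029] yawy 80.93 tilt z [-0.001 -0.001 -1.   ] slide [  6.8  33.4 197.9] turn -0.1690348636194443 clk 4.0167 F [ 0.5 -0.7  1.5] w 1.0
```

Request:
arm_command([
  [7,33,0],
  [0,0,30],
  [0,0,38],
  [0,0,38],
  [0,0,38],
  [0,0,30],
  [0,0,16],
  [0,0,8],
  [0,0,0],
  [0,0,0],
], turn=[0,0,0,0,0,0,0,0,0,0], grip=[0,0,0,0,0,0,0,0,0,0])

```text
clock: 4.85
position: [0.5262, 0.3115, 0.0071]
ee_rot: [0.079, 0.997, 0.001, 0.001]
ft_force: [-0.1, 0.4, 0.3]
grip_width: 0.995
```

Request:
arm_command([
  [0,0,0],
  [0,0,0],
  [0,0,0],
  [0,0,0],
  [0,0,0],
  [0,0,0],
], turn=[0,0,0,0,0,0], grip=[0.6,0.6,0.6,0.6,0.6,0.6], newtons=50)

```text
clock: 5.35
position: [0.5255, 0.3118, 0.0069]
ee_rot: [0.079, 0.997, 0.001, 0.001]
ft_force: [-2.6, -2.0, 6.0]
grip_width: 0.575
```

```bash
python3 - <<'E'
from h import *
move_to([.5245,.311,.005],81.1)
im=manip.camera('wrist'); cv2.imwrite('pics/w2.png',im)
E
```

```text
pos [0.5255 0.3118 0.0069] yawy 80.95 tilt z [ 0.002  0.001 -1.   ] slide [ 0.9 -0.9  1.9] turn -0.1454157369926321 clk 5.35 F [-2.6 -2.   6. ] w 0.58
```

View pics/w2.png

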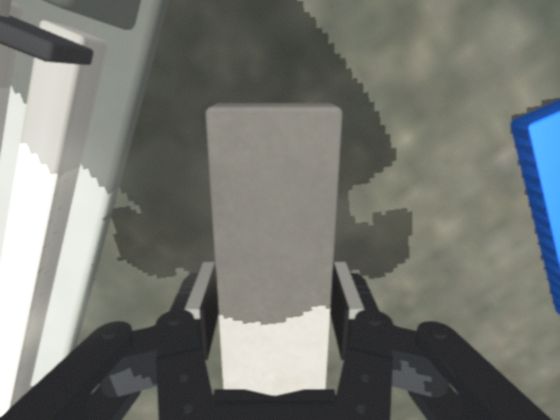

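Request:
arm_command([
  [0,0,-8],
  [0,0,-16],
  [0,0,-24],
  [0,0,-24],
  [0,0,-16],
  [0,0,0],
  [0,0,0],
], turn=[0,0,0,3,6,6,6], grip=[0.6,0.6,0.6,0.6,0.6,0.6,0.6])

```text
clock: 5.98
position: [0.525, 0.3118, 0.0951]
ee_rot: [0.262, 0.965, 0.001, 0.001]
ft_force: [-0.4, -0.9, -5.8]
grip_width: 0.568
```

```bash
python3 - <<'E'
from h import *
P=pixZ('wrist',[[275,104]],.02)  # current pose invalid for old px; info only
move_to([.4859,.2049,.095],59.4)
E
```

```text
pos [0.525  0.3118 0.0951] yawy 59.67 tilt z [ 0.001  0.002 -1.   ] slide [-2.03e+01 -1.12e+02 -1.00e-01] turn 0.2707717998329713 clk 5.9833 F [-0.4 -0.9 -5.8] w 0.57
```

Request:
arm_command([
  [-3,-15,0],
  [-4,-24,0],
  [-5,-28,0],
  [-5,-28,0],
  [-3,-17,0],
  [0,0,0],
  [0,0,0],
  [0,0,0],
], turn=[0.3,0,0,0,0,0,0,0], grip=[0.6,0.6,0.6,0.6,0.6,0.6,0.6,0.6])

```text
clock: 6.65
position: [0.4854, 0.2055, 0.0937]
ee_rot: [0.261, 0.965, 0.0, 0.0]
ft_force: [-0.3, 0.9, -4.7]
grip_width: 0.565
```

```bash
python3 - <<'E'
from h import *
move_to([.4859,.2049,.039],59.4)
im=manip.camera('wrist'); cv2.imwrite('pics/w3.png',im)
im=manip.camera('side'); cv2.imwrite('pics/s3.png',cv2.resize(im[160:310,190:450],None,fx=3,fy=3))
E
```

```text
pos [0.4854 0.2055 0.0937] yawy 59.7 tilt z [ 0.     0.001 -1.   ] slide [-0.7 -0.3 54.7] turn 0.2951211743457236 clk 6.65 F [-0.3  0.9 -4.7] w 0.56
```

View pics/w3.png

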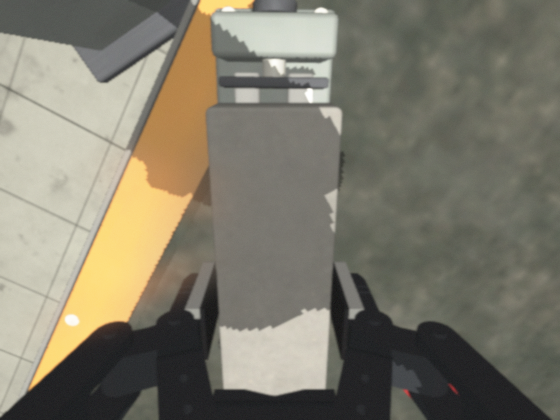

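View pics/s3.png

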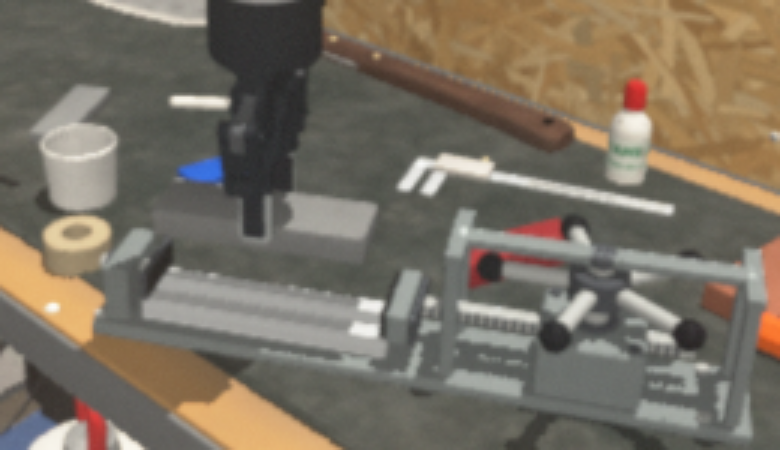

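```bash
python3 - <<'E'
from h import *
v=np.array([-.861,.5088]); b=-.299
for nm,p,z in[('stone far',(274,105),.107),('foot face',(275,88),.054),('foot face lowz',(275,88),.05),('stop face',(275,58),.056)]:
    print(nm,(pixZ('wrist',[p],z)[0,:2]@v-b).round(4))
E
```

```text
stone far 0.0624
foot face 0.0673
foot face lowz 0.0672
stop face 0.0809
```

Request:
arm_command([
  [-2,0,6],
  [-1,0,14],
  [0,0,16],
  [0,0,10],
  [0,0,5],
  [0,0,2],
  [0,0,1],
  [0,0,0],
  [0,0,0],
], turn=[0.3,0,0,0,0,0,0,0,0], grip=[0.6,0.6,0.6,0.6,0.6,0.6,0.6,0.6,0.6])

```text
clock: 7.5
position: [0.4885, 0.2034, 0.0399]
ee_rot: [0.264, 0.964, 0.0, 0.0]
ft_force: [0.1, 0.1, -4.0]
grip_width: 0.565
```

Request:
arm_command([
  [0,0,1],
  [0,0,0.5],
  [0,0,0],
], turn=[0,0,0], grip=[0.6,0.6,0.6])

```text
clock: 7.75
position: [0.4881, 0.2032, 0.038]
ee_rot: [0.264, 0.964, 0.0, 0.0]
ft_force: [-0.9, -0.3, -5.6]
grip_width: 0.566
```

Request:
arm_command([
  [0,0,0.5],
  [0,0,0.5],
  [0,0,0],
], turn=[0,0,0], grip=[0.6,0.6,0.6])

```text
clock: 8.0
position: [0.488, 0.2032, 0.0369]
ee_rot: [0.264, 0.964, 0.0, 0.0]
ft_force: [-0.2, -0.4, -2.7]
grip_width: 0.568
```

Request:
arm_command([
  [0,0,0.5],
  [0,0,0.5],
  [0,0,0],
], turn=[0,0,0], grip=[0.6,0.6,0.6])

```text
clock: 8.25
position: [0.4881, 0.2032, 0.0369]
ee_rot: [0.264, 0.964, 0.0, -0.0]
ft_force: [-6.0, -2.2, 11.5]
grip_width: 0.567
```

The stone has touched down on the bed, so I release it gently.

Request:
arm_command([
  [0,0,-0.5],
  [0,0,0],
  [0,0,0],
  [0,0,0],
  [0,0,0],
  [0,0,0],
], turn=[0,0,0,0,0,0], grip=[0.6,0.4,0.3,0.2,0.2,0.2])

```text
clock: 8.75
position: [0.4881, 0.2032, 0.0363]
ee_rot: [0.264, 0.964, 0.0, 0.0]
ft_force: [0.2, -0.5, -0.7]
grip_width: 0.801
```

Request:
arm_command([
  [0,0,-5],
  [0,0,-12],
  [0,0,-25],
  [0,0,-35],
  [0,0,-35],
  [0,0,-30],
  [0,0,0],
  [0,0,0],
], turn=[0,0,0,0,0,0,0,0], grip=[0.2,0.2,0.2,0.2,0.2,0.2,0.2,0.2])

```text
clock: 9.42
position: [0.4891, 0.2036, 0.1811]
ee_rot: [0.264, 0.964, 0.002, 0.002]
ft_force: [-0.2, 1.3, -0.7]
grip_width: 0.8
```

```bash
python3 - <<'E'
from h import *
move_to([.5,.2,.2],59.4)
im=manip.camera('wrist'); cv2.imwrite('pics/w4.png',im)
im=manip.camera('side'); cv2.imwrite('pics/s4.png',cv2.resize(im[160:310,190:450],None,fx=3,fy=3))
E
```

```text
pos [0.4891 0.2036 0.1811] yawy 59.36 tilt z [ 0.004  0.003 -1.   ] slide [-11.3   2.5 -18.8] turn -0.04305078774643789 clk 9.4167 F [-0.2  1.3 -0.7] w 0.8
```

View pics/w4.png

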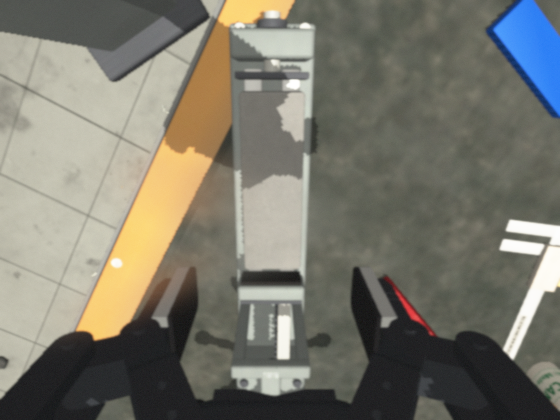

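View pics/s4.png

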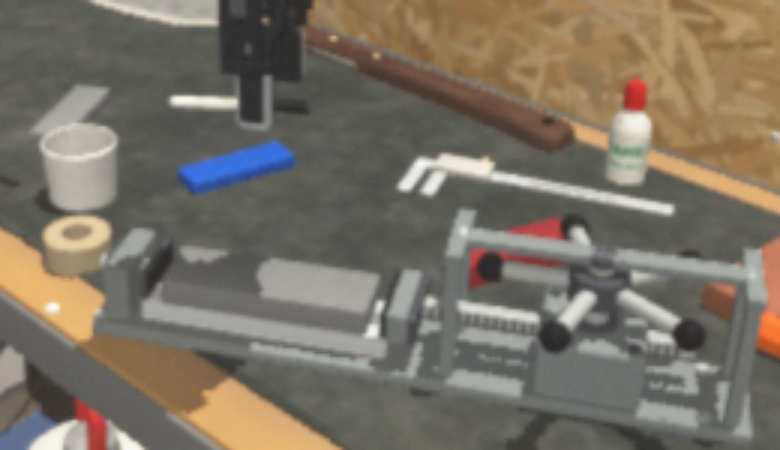

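Stone placed (about 8 mm to the foot and 10 mm to the jaw). Next comes the wheel, so I look at it and measure the spoke phase again.

```bash
python3 - <<'E'
from h import *
print(manip.get_obs()['joint_pos'].round(2))
v=np.array([-.861,.5088]);n=np.array([.5088,.861])
A=.4235*n+(-.299-.240)*v; print('axle',A)
th=np.radians(15);u=np.cos(th)*n+np.sin(th)*v;w=-np.sin(th)*n+np.cos(th)*v
P=A+.048*u+.030*w; print(P)
move_to([*P,.18],74.4)
im=manip.camera('side')
for d in manip.cut_out('star_wheel','side')[:1]: print(d['score'],d['pixels'].sum())
for t in (15,87,159,231,303):
    a=np.radians(t); q=A+.07*(np.cos(a)*n+np.sin(a)*v); p=proj('side',[[*q,.085]])[0]; cv2.circle(im,tuple(int(x*16) for x in p),5*16,(0,255,255),1,cv2.LINE_AA,4)
cv2.imwrite('pics/s5.png',cv2.resize(im[200:320,300:460],None,fx=4,fy=4))
E
```

```text
[-0.71  0.15  0.25  1.8  -0.04  1.19  0.59]
axle [0.6795558 0.0903903]
[0.66354908 0.14468966]
pos [0.4877 0.203  0.1783] yawy 59.36 tilt z [-0.  0. -1.] slide [-181.    39.5   -1.8] turn -15.036815841832649 clk 9.5167 F [-0.4  0.7 -0.2] w 0.8
0.91 910
```

View pics/s5.png

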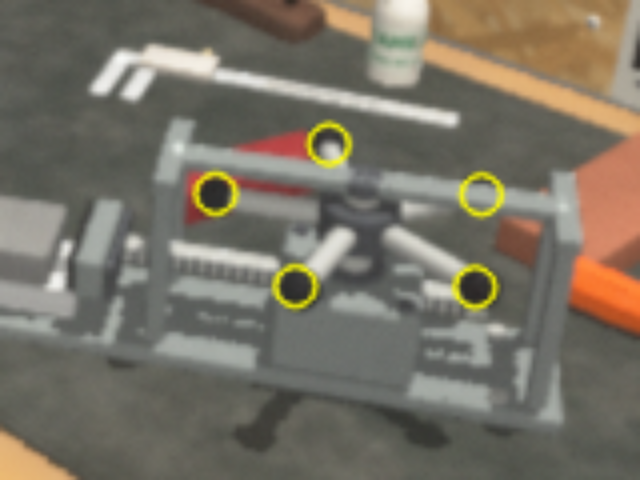

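Predicted ball positions (yellow) fall exactly on the black balls, e.g. (215,194), (330,144), (295,287) and (475,287) in the crop, so the spoke phase is 15°.

Request:
arm_command([
  [0,0,0],
  [0,0,0],
  [0,0,0],
  [-20,-1,0],
  [-35,-2,0],
  [-38,-2,0],
  [-38,-2,0],
  [-34,-2,0],
  [-20,0,0],
  [0,0,0],
], turn=[-5,-5,-5,0,0,0,0,0,0,0], grip=[1,1,1,1,1,1,1,1,1,1], newtons=40)

```text
clock: 10.45
position: [0.6661, 0.1413, 0.1759]
ee_rot: [0.138, 0.99, -0.002, -0.001]
ft_force: [0.3, -0.2, 0.0]
grip_width: -0.002
```

Request:
arm_command([
  [0,0,0],
  [0,0,0],
  [0,0,0],
], turn=[0,0,0], grip=[1,1,1])

```text
clock: 10.7
position: [0.6627, 0.1455, 0.1779]
ee_rot: [0.135, 0.991, 0.0, -0.001]
ft_force: [0.1, 0.4, -0.0]
grip_width: -0.003
```

```bash
cat >> h.py <<'E'
V=np.array([-.861,.5088]);N=np.array([.5088,.861]);AX=.4235*N-.539*V
def whl(th,r=.048,off=.030,z=.18):
    a=np.radians(th);u=np.cos(a)*N+np.sin(a)*V;w=-np.sin(a)*N+np.cos(a)*V
    return move_to([*(AX+r*u+off*w),z],59.4+th)
E
python3 - <<'E'
from h import *
whl(15)
im=manip.camera('wrist'); cv2.imwrite('pics/w6.png',im)
im=manip.camera('side'); cv2.imwrite('pics/s6.png',cv2.resize(im[120:320,300:460],None,fx=3,fy=3))
E
```

```text
pos [0.6627 0.1455 0.1779] yawy 74.43 tilt z [-0.001  0.    -1.   ] slide [-1.  -0.5 -2.1] turn 0.02993505260204188 clk 10.7 F [ 0.1  0.4 -0. ] w -0.0
```

View pics/w6.png

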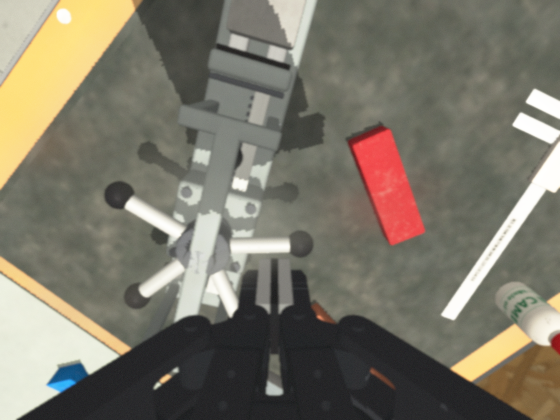

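View pics/s6.png

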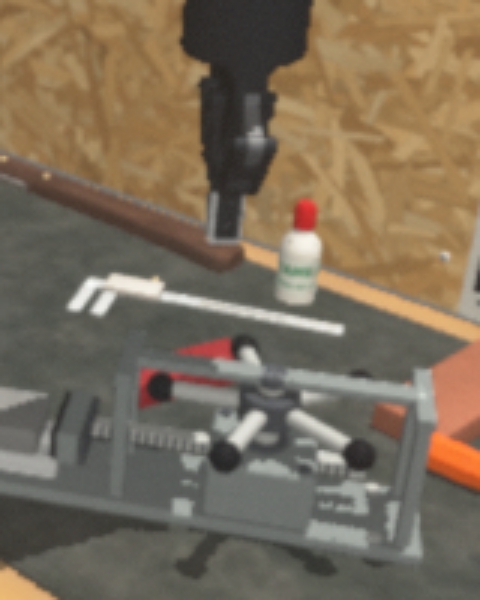

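Request:
arm_command([
  [-1,1,15],
  [0,0,25],
  [0,0,25],
  [0,0,20],
  [0,0,10],
  [0,0,5],
  [0,0,0],
  [0,0,0],
], turn=[0,0,0,0,0,0,0,0], grip=[1,1,1,1,1,1,1,1])

```text
clock: 11.47
position: [0.6655, 0.1456, 0.0796]
ee_rot: [0.136, 0.991, 0.0, 0.001]
ft_force: [0.5, -0.7, 0.5]
grip_width: -0.001
```

```bash
python3 - <<'E'
from h import *
whl(15,.050,.017,.078)
im=manip.camera('wrist'); cv2.imwrite('pics/w7.png',im)
im=manip.camera('side'); cv2.imwrite('pics/s7.png',cv2.resize(im[180:320,300:460],None,fx=4,fy=4))
E
```

```text
pos [0.6655 0.1456 0.0796] yawy 74.37 tilt z [ 0.001  0.001 -1.   ] slide [-11.4   0.6   1.6] turn -0.025763417243254594 clk 11.4667 F [ 0.5 -0.7  0.5] w -0.0
```

View pics/w7.png

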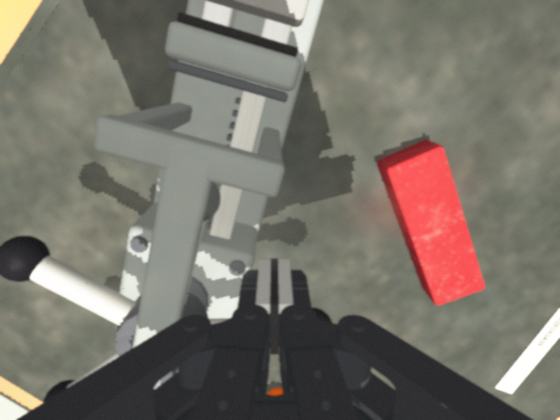

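View pics/s7.png

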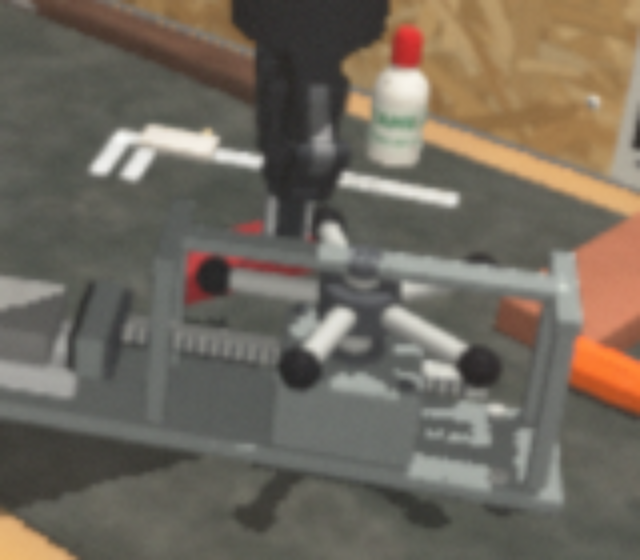

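The finger stands between the strap and the ball of the 15° spoke, on the side it has to be pushed from. Now I feel for contact.

Request:
arm_command([
  [-3,0,1.5],
  [-3,0,0],
  [-2,0,0],
  [-1.5,0,0],
  [0,0,0],
], turn=[0,0,0,0,0], grip=[1,1,1,1,1])

```text
clock: 11.98
position: [0.6742, 0.1427, 0.0768]
ee_rot: [0.136, 0.991, 0.0, -0.0]
ft_force: [-0.3, 0.1, 0.4]
grip_width: 0.002
```

Request:
arm_command([
  [-1,0,0],
  [-1,0,0],
  [0,0,0],
], turn=[0,0,0], grip=[1,1,1])

```text
clock: 12.23
position: [0.6752, 0.1426, 0.0767]
ee_rot: [0.136, 0.991, 0.0, -0.001]
ft_force: [-5.8, -0.4, 3.3]
grip_width: 0.002
```

Request:
arm_command([
  [-1,0,0],
  [-1,0,0],
  [0,0,0],
], turn=[0,0,0], grip=[1,1,1])

```text
clock: 12.48
position: [0.6769, 0.1423, 0.0766]
ee_rot: [0.136, 0.991, 0.0, -0.001]
ft_force: [-6.1, 1.4, 4.3]
grip_width: 0.001
```

Request:
arm_command([
  [-2.64,0.82,0],
  [-4.4,1.3,0],
  [-4.4,1.3,0],
  [-2.64,0.82,0],
  [0,0,0],
], turn=[3,5,5,3,0], grip=[1,1,1,1,1])

```text
clock: 12.9
position: [0.6918, 0.141, 0.0765]
ee_rot: [0.274, 0.962, -0.0, -0.001]
ft_force: [-4.4, 1.4, 3.1]
grip_width: 0.0
```

```bash
cat >> h.py <<'E'
def wst():
    o=manip.get_obs(); R=Ro.from_quat(o['ee_rot']).as_matrix(); p=np.array(o['position'])
    d=p[:2]-AX; a=np.degrees(np.arctan2(d@V,d@N)); yaw=np.degrees(np.arctan2(R[1,1],R[0,1]))
    rt=R.T@np.array([*d,0]); f=R.T@np.array(o['ft_force'])
    print('clk',o['clock'],'tcp bed-angle %.2f r %.4f'%(a,np.hypot(*d)),'tool-bed yaw %.2f'%(yaw-59.4),'tcp in tool',(rt*1000).round(1),'z',p[2].round(4),'F tool',f.round(1),'T(axle) %.3f'%(d[0]*o['ft_force'][1]-d[1]*o['ft_force'][0]),'tau',np.round(o['torque'],2))
E
python3 -c "
from h import *
wst()"
```

```text
clk 12.9 tcp bed-angle 16.94 r 0.0520 tool-bed yaw -1.22 tcp in tool [16.2 49.4 -0. ] z 0.0765 F tool [ 4.5 -1.2 -3.1] T(axle) 0.241 tau [ 0.11  1.06 -0.01]
```

Request:
arm_command([
  [-4.4,1.3,0],
  [-4.4,1.3,0],
  [-4.4,1.3,0],
  [-4.4,1.3,0],
  [-4.4,1.3,0],
  [0,0,0],
], turn=[5,5,5,5,5,0], grip=[1,1,1,1,1,1])

```text
clock: 13.4
position: [0.7125, 0.1318, 0.0763]
ee_rot: [0.476, 0.879, -0.0, -0.001]
ft_force: [-4.3, 2.8, 1.0]
grip_width: -0.002
```

```bash
python3 -c "
from h import *
wst()
im=manip.camera('side'); cv2.imwrite('pics/s8.png',cv2.resize(im[180:320,200:460],None,fx=3,fy=3))"
```

```text
clk 13.4 tcp bed-angle -7.94 r 0.0529 tool-bed yaw -26.31 tcp in tool [16.7 50.2 -0. ] z 0.0763 F tool [ 4.7 -2.  -1. ] T(axle) 0.270 tau [0.47 0.83 0.02]
```

View pics/s8.png

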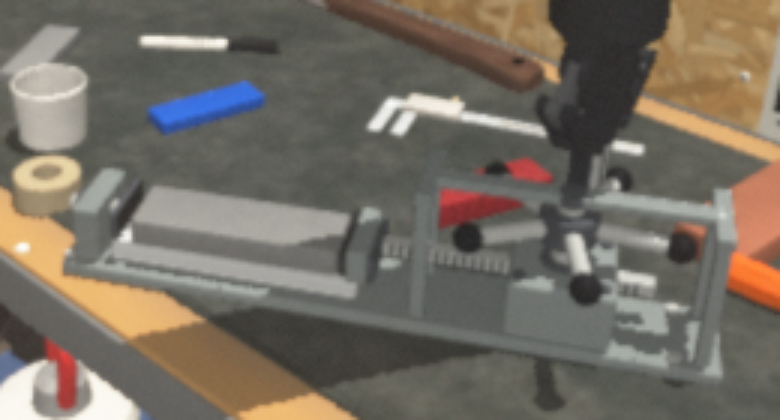

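The jaw has come close to the stone's near end at (350,240) and the wheel is turning freely, so I keep going.

Request:
arm_command([
  [-4.4,1.3,0],
  [-4.4,1.3,0],
  [-4.4,1.3,0],
  [-4.4,1.3,0],
  [-4.4,1.3,0],
  [0,0,0],
], turn=[5,5,5,5,5,0], grip=[1,1,1,1,1,1])

```text
clock: 13.95
position: [0.7273, 0.1148, 0.0763]
ee_rot: [0.655, 0.755, 0.0, -0.001]
ft_force: [-3.8, 4.0, 0.2]
grip_width: -0.001
```

```bash
python3 -c "
from h import *
wst()"
```

```text
clk 13.95 tcp bed-angle -32.31 r 0.0536 tool-bed yaw -51.27 tcp in tool [17.4 50.7 -0. ] z 0.0763 F tool [ 4.5 -3.2 -0.2] T(axle) 0.282 tau [ 0.85  0.66 -0.01]
```

Request:
arm_command([
  [6,0,0],
  [7,0,0],
  [0,0,-15],
  [0,0,-30],
  [0,0,-35],
  [0,0,-20],
  [0,0,0],
], turn=[0,0,0,0,0,0,0], grip=[1,1,1,1,1,1,1])

```text
clock: 14.53
position: [0.7285, 0.1261, 0.1845]
ee_rot: [0.653, 0.757, 0.004, 0.003]
ft_force: [0.3, -0.1, 1.3]
grip_width: 0.0
```

```bash
python3 - <<'E'
from h import *
wst()
im=manip.camera('side')
best=None
hsv=cv2.cvtColor(im,cv2.COLOR_BGR2GRAY)
for t in (21,93,165,237,309):
    a=np.radians(t); q=AX+.07*(np.cos(a)*N+np.sin(a)*V); p=proj('side',[[*q,.085]])[0]; cv2.circle(im,tuple(int(x*16) for x in p),5*16,(0,255,255),1,cv2.LINE_AA,4)
cv2.imwrite('pics/s9.png',cv2.resize(im[190:320,200:460],None,fx=3,fy=3))
E
```

```text
clk 14.5333 tcp bed-angle -23.29 r 0.0605 tool-bed yaw -51.01 tcp in tool [28.2 53.6  0.5] z 0.1845 F tool [-0.2  0.3 -1.3] T(axle) -0.018 tau [-0.05 -0.01  0.02]
```

View pics/s9.png

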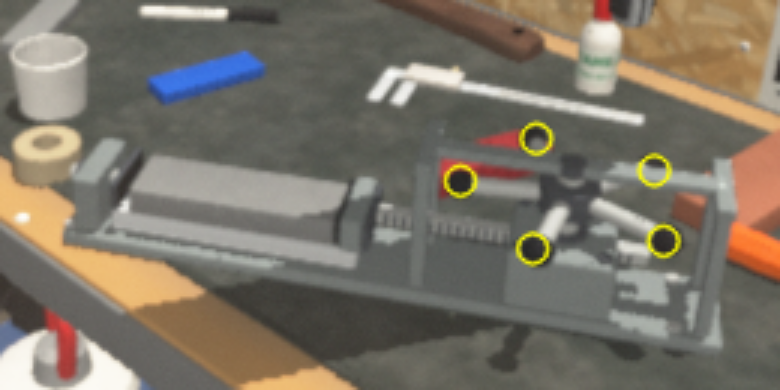

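The spoke phase is 21° as predicted (circles on balls). I go back round to the next spoke.

Request:
arm_command([
  [0,0,0],
  [0,0,0],
  [0,0,0],
  [0,0,0],
  [0,0,0],
  [0,0,0],
  [0,0,0],
  [0,0,0],
  [0,0,0],
  [0,0,0],
], turn=[-6.8,-6.8,-6.8,-6.8,-6.8,-6.8,-6.8,-6.8,-6.8,-6.8], grip=[1,1,1,1,1,1,1,1,1,1])

```text
clock: 15.42
position: [0.7255, 0.1261, 0.1764]
ee_rot: [0.116, 0.993, -0.0, -0.0]
ft_force: [-0.7, -0.1, -0.7]
grip_width: -0.0
```

Request:
arm_command([
  [0,0,0],
  [0,0,0],
  [0,0,0],
], turn=[-4,0,0], grip=[1,1,1])

```text
clock: 15.67
position: [0.7256, 0.126, 0.1765]
ee_rot: [0.085, 0.996, -0.0, -0.0]
ft_force: [0.4, 0.8, 0.0]
grip_width: -0.002
```

```bash
python3 - <<'E'
from h import *
wst()
whl(21,.050,.030,.18)
E
```

```text
clk 15.6667 tcp bed-angle -21.72 r 0.0583 tool-bed yaw 20.82 tcp in tool [-39.4  42.9  -0. ] z 0.1765 F tool [-0.2  0.8 -0. ] T(axle) 0.023 tau [-0.01 -0.01  0.05]
pos [0.7256 0.126  0.1765] yawy 80.22 tilt z [-0.001 -0.    -1.   ] slide [69.5  7.  -3.4] turn -0.17786638553350542 clk 15.6667 F [0.4 0.8 0. ] w -0.0
```

Request:
arm_command([
  [15,3,0],
  [25,3,0],
  [20,1,0],
  [9.5,0,0],
  [0,0,0],
  [0,0,0],
], turn=[0,0,0,0,0,0], grip=[1,1,1,1,1,1])

```text
clock: 16.17
position: [0.6585, 0.1449, 0.1771]
ee_rot: [0.085, 0.996, 0.0, 0.0]
ft_force: [1.2, -0.4, 0.3]
grip_width: -0.002
```

Request:
arm_command([
  [0,0,15],
  [0,0,25],
  [0,0,25],
  [0,0,20],
  [0,0,10],
  [0,0,4],
  [0,0,0],
  [0,0,0],
], turn=[0,0,0,0,0,0,0,0], grip=[1,1,1,1,1,1,1,1])

```text
clock: 16.83
position: [0.6594, 0.1446, 0.0789]
ee_rot: [0.084, 0.996, 0.0, 0.001]
ft_force: [0.4, 0.1, 0.1]
grip_width: -0.001
```

```bash
python3 - <<'E'
from h import *
wst()
E
```

```text
clk 16.8333 tcp bed-angle 50.95 r 0.0578 tool-bed yaw 20.93 tcp in tool [28.9 50.1 -0. ] z 0.0789 F tool [-0.4  0.1 -0.1] T(axle) -0.025 tau [-0.05  0.01  0.01]
```

Request:
arm_command([
  [-4,0,1],
  [-4,0,0],
  [-2.5,0,0],
  [-1.5,0,0],
  [-1,0,0],
  [0,0,0],
], turn=[0,0,0,0,0,0], grip=[1,1,1,1,1,1])

```text
clock: 17.33
position: [0.671, 0.1433, 0.0774]
ee_rot: [0.084, 0.996, 0.0, -0.001]
ft_force: [-6.6, 1.5, 4.6]
grip_width: -0.001
```

Request:
arm_command([
  [-2.64,0.82,0],
  [-2.64,0.82,0],
  [-2.64,0.82,0],
  [0,0,0],
], turn=[3,3,3,0], grip=[1,1,1,1])

```text
clock: 17.67
position: [0.6793, 0.1439, 0.0773]
ee_rot: [0.163, 0.987, 0.0, -0.001]
ft_force: [-5.6, 1.5, 2.7]
grip_width: -0.004
```

```bash
python3 - <<'E'
from h import *
wst()
E
```

```text
clk 17.6667 tcp bed-angle 30.82 r 0.0535 tool-bed yaw 11.80 tcp in tool [17.5 50.6  0. ] z 0.0773 F tool [ 5.7 -0.4 -2.7] T(axle) 0.298 tau [ 0.21  1.09 -0.  ]
```

Request:
arm_command([
  [-2.64,0.82,0],
  [-2.64,0.82,0],
  [-2.64,0.82,0],
  [0,0,0],
], turn=[3,3,3,0], grip=[1,1,1,1])

```text
clock: 18.0
position: [0.6875, 0.1434, 0.0772]
ee_rot: [0.24, 0.971, 0.0, -0.001]
ft_force: [-5.2, 0.8, 4.4]
grip_width: 0.0
```

```bash
python3 - <<'E'
from h import *
wst()
im=manip.camera('side'); cv2.imwrite('pics/s10.png',cv2.resize(im[190:290,200:340],None,fx=5,fy=5,interpolation=cv2.INTER_CUBIC))
E
```

```text
clk 18.0 tcp bed-angle 22.02 r 0.0536 tool-bed yaw 2.81 tcp in tool [17.7 50.6  0. ] z 0.0772 F tool [ 5.  -1.7 -4.3] T(axle) 0.280 tau [0.33 1.09 0.  ]
```

View pics/s10.png

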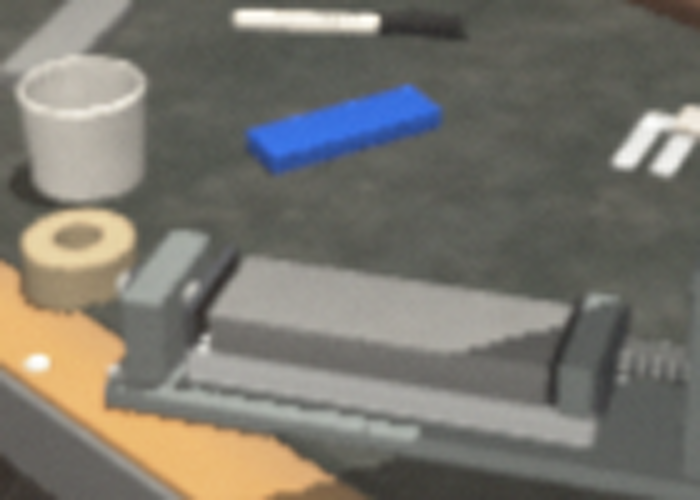

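The jaw now bears on the stone at (570,355), with a small gap left at the foot near (205,330). I continue in small steps.

Request:
arm_command([
  [-2.64,0.82,0],
  [-2.64,0.82,0],
  [0,0,0],
], turn=[3,3,0], grip=[1,1,1])

```text
clock: 18.3
position: [0.6929, 0.1424, 0.0771]
ee_rot: [0.291, 0.957, 0.0, -0.001]
ft_force: [-4.8, 2.0, 2.7]
grip_width: 0.006
```

```bash
python3 - <<'E'
from h import *
wst()
E
```

```text
clk 18.3 tcp bed-angle 16.19 r 0.0537 tool-bed yaw -3.19 tcp in tool [17.8 50.6  0. ] z 0.0771 F tool [ 5.1 -1.  -2.7] T(axle) 0.278 tau [0.37 1.09 0.01]
```

Request:
arm_command([
  [-2.64,0.82,0],
  [-2.64,0.82,0],
  [0,0,0],
], turn=[3,3,0], grip=[1,1,1])

```text
clock: 18.55
position: [0.6982, 0.1408, 0.0771]
ee_rot: [0.34, 0.94, 0.0, -0.001]
ft_force: [-4.7, 2.5, 1.9]
grip_width: 0.007
```

```bash
python3 - <<'E'
from h import *
wst()
E
```

```text
clk 18.55 tcp bed-angle 10.33 r 0.0537 tool-bed yaw -9.18 tcp in tool [18.  50.7  0. ] z 0.0771 F tool [ 5.2 -1.1 -1.9] T(axle) 0.285 tau [ 0.41  1.1  -0.04]
```

Request:
arm_command([
  [-2.64,0.82,0],
  [-1.75,0.57,0],
  [0,0,0],
], turn=[3,2,0], grip=[1,1,1])

```text
clock: 18.8
position: [0.7023, 0.1391, 0.0772]
ee_rot: [0.38, 0.925, 0.0, -0.001]
ft_force: [-5.3, 1.5, 2.4]
grip_width: 0.001
```

```bash
python3 - <<'E'
from h import *
wst()
E
```

```text
clk 18.8 tcp bed-angle 5.50 r 0.0537 tool-bed yaw -14.12 tcp in tool [18.1 50.6  0. ] z 0.0772 F tool [ 4.9 -2.6 -2.4] T(axle) 0.293 tau [0.49 1.07 0.03]
```

Request:
arm_command([
  [-1.75,0.57,0],
  [-1.75,0.57,0],
  [0,0,0],
], turn=[2,2,0], grip=[1,1,1])

```text
clock: 19.05
position: [0.7056, 0.1375, 0.0772]
ee_rot: [0.412, 0.911, 0.0, -0.001]
ft_force: [-4.2, 2.7, 1.6]
grip_width: 0.003
```

```bash
python3 - <<'E'
from h import *
wst()
E
```

```text
clk 19.05 tcp bed-angle 1.69 r 0.0538 tool-bed yaw -18.11 tcp in tool [18.2 50.6  0. ] z 0.0772 F tool [ 4.7 -1.4 -1.6] T(axle) 0.265 tau [0.57 1.12 0.02]
```

Request:
arm_command([
  [-1.75,0.57,0],
  [-1.75,0.57,0],
  [0,0,0],
], turn=[2,2,0], grip=[1,1,1])

```text
clock: 19.3
position: [0.7087, 0.1357, 0.0772]
ee_rot: [0.444, 0.896, 0.0, -0.001]
ft_force: [-4.8, 2.8, 3.0]
grip_width: -0.001
```

```bash
python3 - <<'E'
from h import *
wst()
E
```

```text
clk 19.3 tcp bed-angle -2.17 r 0.0539 tool-bed yaw -22.10 tcp in tool [18.4 50.6  0. ] z 0.0772 F tool [ 5.1 -2.1 -3. ] T(axle) 0.299 tau [0.61 1.12 0.04]
```

Request:
arm_command([
  [-1.75,0.57,0],
  [-1.75,0.57,0],
  [0,0,0],
], turn=[2,2,0], grip=[1,1,1])

```text
clock: 19.55
position: [0.7116, 0.1338, 0.0772]
ee_rot: [0.475, 0.88, 0.001, -0.001]
ft_force: [-4.8, 3.0, 2.3]
grip_width: -0.001
```

```bash
python3 - <<'E'
from h import *
wst()
im=manip.camera('side'); cv2.imwrite('pics/s11.png',cv2.resize(im[190:290,200:340],None,fx=5,fy=5,interpolation=cv2.INTER_CUBIC))
E
```

```text
clk 19.55 tcp bed-angle -5.86 r 0.0540 tool-bed yaw -26.09 tcp in tool [18.7 50.7  0. ] z 0.0772 F tool [ 5.1 -2.4 -2.3] T(axle) 0.304 tau [ 0.71  1.15 -0.01]
```

View pics/s11.png

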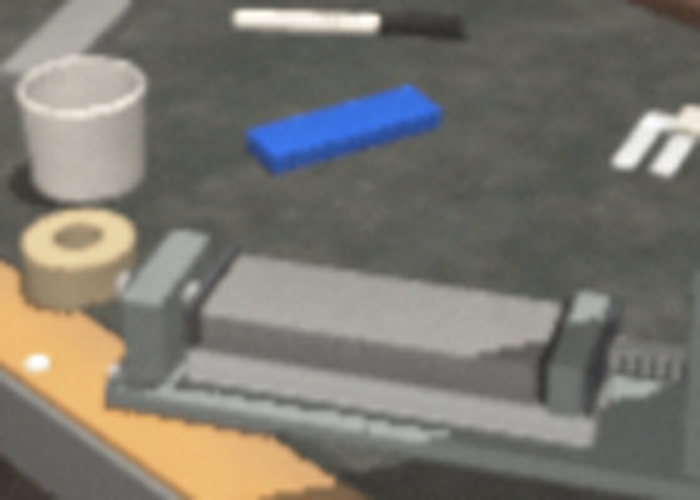

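The gap at the foot is nearly closed (around (195,325)). I use finer steps from here.

Request:
arm_command([
  [-1.75,0.57,0],
  [0,0,0],
], turn=[2,0], grip=[1,1])

```text
clock: 19.77
position: [0.7129, 0.1331, 0.0772]
ee_rot: [0.49, 0.872, 0.001, -0.002]
ft_force: [-6.9, 4.0, 3.8]
grip_width: 0.0
```

```bash
python3 - <<'E'
from h import *
wst()
E
```

```text
clk 19.7667 tcp bed-angle -7.37 r 0.0541 tool-bed yaw -28.06 tcp in tool [19.2 50.6  0. ] z 0.0772 F tool [ 7.1 -3.8 -3.8] T(axle) 0.429 tau [ 0.89  1.39 -0.01]
```

Request:
arm_command([
  [-1.75,0.57,0],
  [0,0,0],
], turn=[2,0], grip=[1,1])

```text
clock: 19.93
position: [0.7141, 0.1322, 0.0772]
ee_rot: [0.505, 0.863, 0.001, -0.002]
ft_force: [-6.6, 4.7, 3.7]
grip_width: 0.001
```

```bash
python3 - <<'E'
from h import *
wst()
E
```

```text
clk 19.9333 tcp bed-angle -8.98 r 0.0543 tool-bed yaw -30.04 tcp in tool [19.5 50.6  0. ] z 0.0772 F tool [ 7.3 -3.4 -3.6] T(axle) 0.438 tau [ 0.97  1.51 -0.07]
```

Request:
arm_command([
  [-1.75,0.57,0],
  [0,0,0],
], turn=[2,0], grip=[1,1])

```text
clock: 20.1
position: [0.7153, 0.1313, 0.0771]
ee_rot: [0.52, 0.854, 0.001, -0.002]
ft_force: [-7.7, 5.7, 3.1]
grip_width: 0.001
```

```bash
python3 - <<'E'
from h import *
wst()
E
```

```text
clk 20.1 tcp bed-angle -10.56 r 0.0544 tool-bed yaw -32.03 tcp in tool [19.9 50.6  0. ] z 0.0771 F tool [ 8.6 -4.2 -3. ] T(axle) 0.518 tau [ 1.11  1.66 -0.01]
```

Resistance set in at about −6°. Torque is now 0.52 N m, rising at the specified stiffness. The target is about 0.65.

Request:
arm_command([
  [-1.75,0.57,0],
  [0,0,0],
], turn=[2,0], grip=[1,1])

```text
clock: 20.27
position: [0.7165, 0.1304, 0.0771]
ee_rot: [0.534, 0.845, 0.001, -0.002]
ft_force: [-8.8, 6.5, 4.2]
grip_width: -0.003
```

```bash
python3 - <<'E'
from h import *
wst()
E
```

```text
clk 20.2667 tcp bed-angle -12.10 r 0.0545 tool-bed yaw -34.01 tcp in tool [20.3 50.5  0. ] z 0.0771 F tool [ 9.6 -5.2 -4.1] T(axle) 0.592 tau [ 1.32  1.79 -0.01]
```

Request:
arm_command([
  [-1.75,0.57,0],
  [0,0,0],
], turn=[2,0], grip=[1,1])

```text
clock: 20.43
position: [0.7177, 0.1295, 0.0771]
ee_rot: [0.549, 0.836, 0.001, -0.002]
ft_force: [-8.3, 7.2, 4.2]
grip_width: 0.002
```

```bash
python3 - <<'E'
from h import *
wst()
E
```

```text
clk 20.4333 tcp bed-angle -13.66 r 0.0546 tool-bed yaw -35.99 tcp in tool [20.8 50.5  0.1] z 0.0771 F tool [ 9.9 -4.8 -4.2] T(axle) 0.601 tau [1.53 1.87 0.02]
```

Request:
arm_command([
  [-1.3,0.4,0],
  [0,0,0],
  [0,0,0],
], turn=[1.5,0,0], grip=[1,1,1])

```text
clock: 20.68
position: [0.7185, 0.1289, 0.0771]
ee_rot: [0.559, 0.829, 0.001, -0.002]
ft_force: [-7.7, 7.7, 3.9]
grip_width: -0.001
```

```bash
python3 - <<'E'
from h import *
wst()
E
```

```text
clk 20.6833 tcp bed-angle -14.76 r 0.0547 tool-bed yaw -37.37 tcp in tool [21.1 50.5  0.1] z 0.0771 F tool [10.  -4.2 -3.8] T(axle) 0.593 tau [1.69 1.9  0.05]
```

About 0.6 N m measured at rest and 0.15 rad past first contact, which is hand-tight (≈ 30 N). I withdraw the finger.

Request:
arm_command([
  [2,0,0],
  [3,0,0],
  [5,0,0],
  [5,0,0],
  [0,0,-15],
  [0,0,-30],
  [0,0,-35],
  [0,0,-20],
  [0,0,0],
  [0,0,0],
], turn=[0,0,0,0,0,0,0,0,0,0], grip=[1,1,1,1,1,1,1,1,1,1])

```text
clock: 21.52
position: [0.7152, 0.1386, 0.1796]
ee_rot: [0.56, 0.828, 0.001, 0.001]
ft_force: [-0.3, 0.0, -0.6]
grip_width: -0.001
```

```bash
python3 - <<'E'
from h import *
wst()
im=manip.camera('side')
cv2.imwrite('pics/s12.png',cv2.resize(im[190:290,200:340],None,fx=5,fy=5,interpolation=cv2.INTER_CUBIC))
for t0 in (-35,):
  for t in range(t0,t0+360,72):
    a=np.radians(t); q=AX+.07*(np.cos(a)*N+np.sin(a)*V); p=proj('side',[[*q,.085]])[0]; cv2.circle(im,tuple(int(x*16) for x in p),5*16,(0,255,255),1,cv2.LINE_AA,4)
cv2.imwrite('pics/s13.png',cv2.resize(im[200:320,320:460],None,fx=5,fy=5))
im=manip.camera('wrist'); cv2.imwrite('pics/w13.png',im)
E
```

```text
clk 21.5167 tcp bed-angle -5.93 r 0.0599 tool-bed yaw -37.55 tcp in tool [31.4 51.   0.2] z 0.1796 F tool [ 0.2 -0.3  0.6] T(axle) 0.018 tau [-0.06  0.02 -0.01]
```

View pics/s12.png

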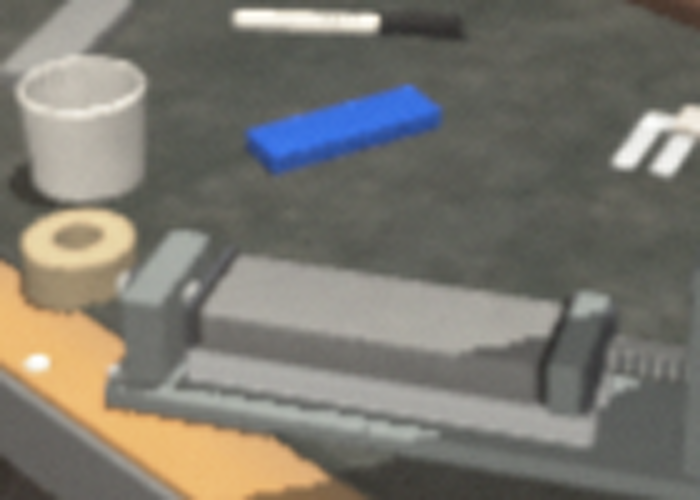

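View pics/s13.png

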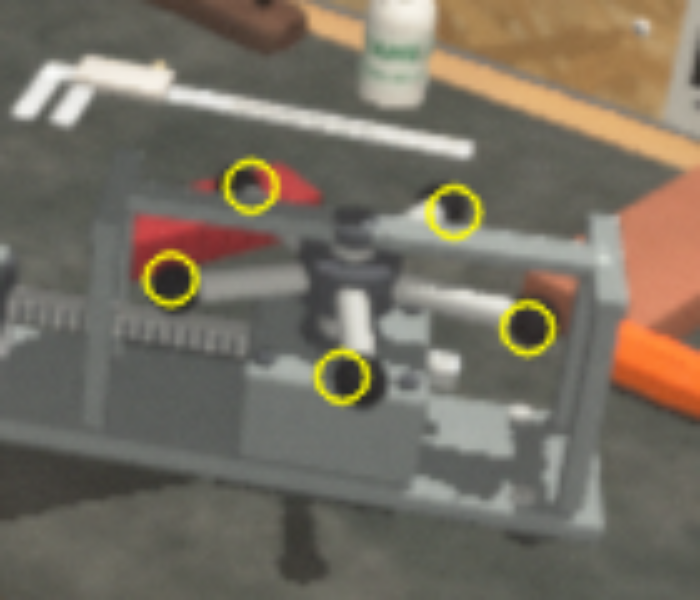

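View pics/w13.png

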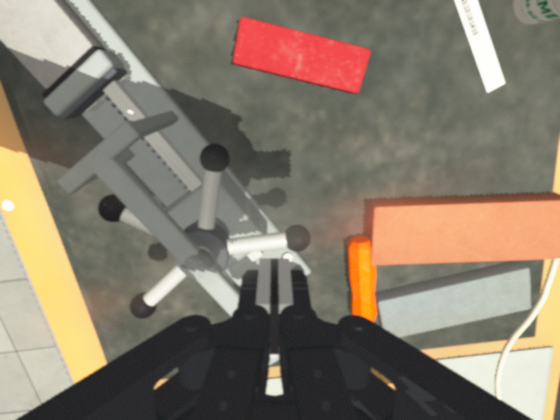

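Wheel finger is clear and the stone sits between the foot at (195,320) and the jaw at (560,350). The balls sit about 4° short of my guess of −35°, so the spoke is near −31°, about 7–8° past contact. I run a last numeric check of the stone pose and the bystanders.

```bash
python3 - <<'E'
from h import *
B=.4235*N-.299*V
for c in('scene','side'):
    im=manip.camera(c); cv2.imwrite(f'pics/f_{c}.png',im)
    for t in('stone_mid','sliding_jaw','wax_bar','masking_tape','parts_cup'):
        for d in manip.tip_of(t,c)[:3]:
            w=toW(c,d['xyz']); e=w[:2]-B; print(c,t,round(d['score'],2),w.round(3),'bed',(np.array([e@N,e@V,w[2]-.03])*1000).round(1))
    if c=='scene': cv2.imwrite('pics/fs.png',cv2.resize(im[130:300,220:400],None,fx=3.5,fy=3.5,interpolation=cv2.INTER_CUBIC))
E
```

```text
scene stone_mid 0.96 [0.383 0.597 0.01 ] bed [285.3 273.4 -20.1]
scene stone_mid 0.77 [0.478 0.209 0.04 ] bed [-0.5 -5.7  9.6]
scene stone_mid 0.68 [0.516 0.454 0.008] bed [229.8  85.3 -22.3]
scene sliding_jaw 0.55 [0.543 0.166 0.03 ] bed [ -4.2 -83.9   0.4]
scene wax_bar 0.57 [0.698 0.235 0.   ] bed [ 133.9 -182.5  -29.9]
scene masking_tape 0.73 [ 0.363  0.343 -0.001] bed [ 56.3 161.  -30.6]
side stone_mid 0.71 [0.521 0.453 0.006] bed [231.5  81.5 -24.5]
side stone_mid 0.66 [0.48  0.211 0.044] bed [ 2.1 -6.5 14. ]
side stone_mid 0.56 [0.391 0.595 0.007] bed [287.3 265.4 -23.5]
side sliding_jaw 0.79 [0.546 0.167 0.035] bed [ -1.9 -86.5   5.5]
side wax_bar 0.5 [ 0.697  0.245 -0.002] bed [ 142.5 -176.5  -32.1]
side masking_tape 0.71 [0.363 0.341 0.004] bed [ 54.9 160.2 -26.1]
side masking_tape 0.53 [0.698 0.243 0.004] bed [ 141.1 -178.5  -26.5]
side parts_cup 0.86 [ 0.378  0.443 -0.001] bed [150.3 199.6 -30.6]
```

View pics/fs.png

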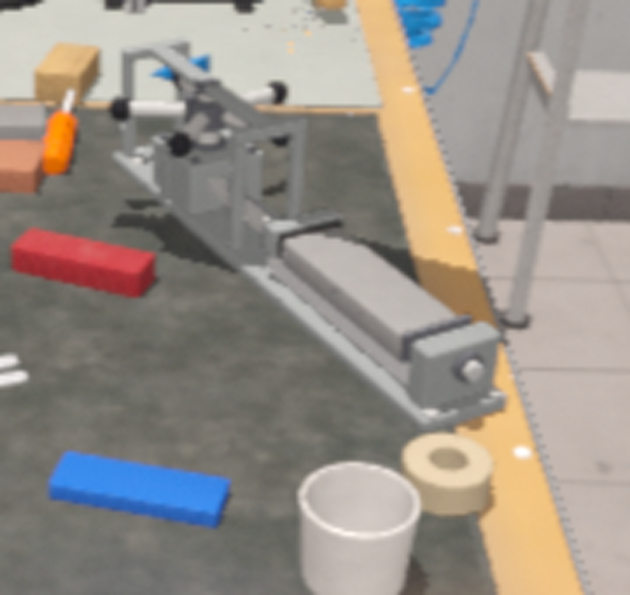

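The stone lies centred (x about 0 mm, y about −6 mm) between foot and jaw, and the bystanders have not moved. I hand in.

```bash
python3 -c "
from workcell import manip
print(manip.hand_in(), manip.get_obs()['clock'])"
```

```text
the job is handed in; nothing more can be done
the job is handed in; nothing more can be done
```

The whetstone is clamped hand-tight against the end stop, and I handed the job in at about 22 s of the 72 s; no verdict was reported.

- **Stone:** I took the larger grey stone (148 mm long; the other grey one measured 108 mm) and laid it on the bed about 8 mm short of the foot. I then let go of it.
- **Wheel:** I turned it clockwise with the shut fingers, pushing two spokes one after the other from the +x side, about 120° in all.
- **Tightness:** Resistance set in about 0.15 rad before I stopped, and the torque I measured rose from 0.28 to about 0.60 N m. That suggests about 25 to 30 N on the jaw, but I could not measure the jaw force directly.
- **Last checks:** The stone's middle is within about 2 mm across the bed and at about −6 mm along it, flat between foot and jaw. The robot was clear, with no force on it. Tape, wax bar and cup had not moved.
- **Disagreements:**
  - The free-running torque read 0.27 to 0.30 N m at standstill, against the 0.35 given.
  - The final spoke angle looked about 4° short of my first guess, but still 7 to 8° past contact.
  - The side camera's height for the stone (14 mm above the bed) was 4 mm above the scene camera's 9.6 mm, which is within the network's error.

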